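Socket set back on its rail, by size

ROBOT

A 6-joint arm with a two-finger parallel gripper is mounted at the origin on the work surface. World frame = base frame: x ahead of the robot, y to its left, z up, the work surface at z = 0. Lengths are in mm, angles in degrees, forces in N, time in s.
With the tool pointing down it reaches from about 350 to 850 mm from the base axis. Payload 8.1 kg.
Tool frame: the origin (TCP) lies at the very end of the fingers, on their centre line; the grasp point (between the pads) lies 19 mm behind it; z points along the fingers, y is the direction in which the jaws open and shut (so a half turn about z gives the same grasp; the last joint's range is limited). The gripper opens to 85 mm and grips with 20 to 120 N. Pads are 22 mm wide; open, the fingers measure 114 mm over their backs; the gripper's body (76 mm by 85 mm) begins 54 mm behind the grasp point. The pads swing forward as they close: fully open they stand 13 mm farther back than shut.
Start: joints at [60.825, 7.471, 85.268, -0, 87.261, -4.893], TCP at [246.716, 546.934, 231.292] pointing down, gripper open.
Joint ranges: [-169.43, 169.43], [-51.17, 129.36], [1.28, 143.12], [-76.62, 256.62], [0, 156.53], [-152.29, 152.29]. Speed limits (degrees/s): [136.94, 136.94, 159.86, 180, 180, 180].

INTERFACE

Orientations are given as [roll, pitch, yaw] about the fixed x, y, z axes, in that order (R = Rz(yaw) Ry(pitch) Rx(roll)).
In Python, from bench import r gives the robot as it stands.
- The arm moves only by the shell command python3 -m jog 'ROWS' [OPENING] [FORCE]. ROWS is JSON, a list of rows, each a list of 6 numbers: the shift along the tool's x, y, z normalised to -1 to 1, where 1 is 0.25 m, then the turn, a rotation vector about the tool's x, y, z normalised to -1 to 1, where 1 is pi rad. In form: [[x, y, z, ax, ay, az], ...]. A call has 1 to 10 rows; each row is the pose to reach, as a shift and turn from the pose commanded when the call began, along the tool's axes at that moment, turning the shorter way round; what a row does not reach only later rows make up. A row lasts 1/10 s, in which the tool goes at most 50 mm and 8.59 degrees, less where a joint would pass 70% of its speed; a pose out of reach is approached as far as the arm can. A call with a number of a shift or a turn outside -1 to 1 is refused whole. A call with a gripper value outside its range is refused whole. OPENING is the opening, from 0 (shut) to 1 (fully open), set as the call begins (- or left out, the last holds). The fingers move at their own pace and stop on an object; FORCE is the grip in N (left out, the last holds). Time passes only in rows, so rows that repeat a pose let the fingers close. It gives the time, the measured TCP pose, the force and the opening at its end, in the units of the state.
- r.sense(): the state, without advancing time (a new reading comes with each control period).
- r.snapshot(name): name is "side" or "top"; returns a dict with "pixels" (480x640x3 uint8, red, green, blue), "intrinsics" (3x3 intrinsics, pixels), "extrinsics" (4x4, takes a point from camera to world coordinates). Camera axes: x right, y down, z forward; pixel columns grow to the right and rows downward; lengths in mm; the calibration is good to about 2 mm. A picture is of the moment at which its call begins. There is no depth.
- r.hand_in(): hands the job in, once; it reports no verdict.
The state is a dict: "time": time; "joint_pos": joint angles; "qd": joint speeds; "joint_efforts": joint torques, N m; "tool_pos": TCP position; "tcp_rot": TCP orientation; "ft_force": force on the tool from outside, world axes, zero at the start; "wrist_torque": the same for the moment, N m; "finger_gap": finger opening in mm.
Only numpy, scipy, OpenCV 4.12 (cv2) and the standard library are available. Lean on these libraries where they do the work, as an engineer would, in place of code of your own. Each camera call takes 0.05 s, during which the arm holds its last target.

TASK

Put the four loose steel sockets back on the socket rail, one standing upright on each round black pad and centred on it, in order of size: the largest on the pad next to the black carry loop, then smaller and smaller, the smallest on the pad farthest from the loop. Do not knock any socket over.

Things in the scene. Friction and masses are not known exactly. Their poses are not given: they have to be found in the camera images.
- socket_46: Plain steel hex socket, the largest of four: round, 46 mm across all the way up, 58 mm tall. Loose, standing on the table, hex mouth up; z up its axis, origin at the centre of its underside. 0.05 to 0.4 kg. Brass fittings under 20 mm tall may lie to its left or right, edges 35 mm or more from its centre; there is free room for fingers in front and behind (world x).
- socket_38: Plain steel hex socket, the second largest of four: round, 38 mm across all the way up, 52 mm tall. Loose, standing on the table, hex mouth up; z up its axis, origin at the centre of its underside. 0.05 to 0.4 kg. Brass fittings under 20 mm tall may lie to its left or right, edges 35 mm or more from its centre; there is free room for fingers in front and behind (world x).
- socket_30: Plain steel hex socket, the second smallest of four: round, 30 mm across all the way up, 46 mm tall. Loose, standing on the table, hex mouth up; z up its axis, origin at the centre of its underside. 0.05 to 0.4 kg. Brass fittings under 20 mm tall may lie to its left or right, edges 35 mm or more from its centre; there is free room for fingers in front and behind (world x).
- socket_22: Plain steel hex socket, the smallest of four: round, 22 mm across all the way up, 40 mm tall. Loose, standing on the table, hex mouth up; z up its axis, origin at the centre of its underside. 0.05 to 0.4 kg. Brass fittings under 20 mm tall may lie to its left or right, edges 35 mm or more from its centre; there is free room for fingers in front and behind (world x).
- pad_a: Round black rubber pad, 54 mm across, 3 mm thick, one of four alike in a straight row 65 mm apart, lettered in no order, fixed on an aluminium bar 375 x 62 x 12 mm (the rail) that lies across in front of the robot at a slight angle. Origin at the centre of its underside, 12 mm above the table, z up; a socket stands on its top, 3 mm higher. Free room for fingers across the row.
- pad_b: Round black rubber pad, 54 mm across, 3 mm thick, one of four alike in a straight row 65 mm apart, lettered in no order, fixed on an aluminium bar 375 x 62 x 12 mm (the rail) that lies across in front of the robot at a slight angle. Origin at the centre of its underside, 12 mm above the table, z up; a socket stands on its top, 3 mm higher. Free room for fingers across the row.
- pad_c: Round black rubber pad, 54 mm across, 3 mm thick, one of four alike in a straight row 65 mm apart, lettered in no order, fixed on an aluminium bar 375 x 62 x 12 mm (the rail) that lies across in front of the robot at a slight angle. Origin at the centre of its underside, 12 mm above the table, z up; a socket stands on its top, 3 mm higher. Free room for fingers across the row.
- pad_d: Round black rubber pad, 54 mm across, 3 mm thick, one of four alike in a straight row 65 mm apart, lettered in no order, fixed on an aluminium bar 375 x 62 x 12 mm (the rail) that lies across in front of the robot at a slight angle. Origin at the centre of its underside, 12 mm above the table, z up; a socket stands on its top, 3 mm higher. Free room for fingers across the row.
- loop: Black carry loop, an upright staple 49 mm wide (across the rail) and 49 mm tall, fixed on one end of the rail in line with the pads, 65 mm from the nearest pad's centre; the other end has only a flat metal plate. Origin at the centre of its foot, 12 mm above the table, z up.
Not all that is in view belongs to the job. Leave any purple or red look-alike of the socket_38 alone.

How it is judged (in metres and radians):
At the end, for the whole second after the job is handed in: Each socket stands upright (within 0.1 rad) and at rest on a pad of its own, within 12 mm of the pad's centre, on the pad's surface; counted from the carry loop the sockets are 46, 38, 30, 22 mm in diameter ((horizontal distance between socket_46 and pad_a below 0.012 m or horizontal distance between socket_46 and pad_b below 0.012 m or horizontal distance between socket_46 and pad_c below 0.012 m or horizontal distance between socket_46 and pad_d below 0.012 m) and horizontal distance between socket_46 and loop between 0.0325 and 0.0975 m and z of socket_46 in the frame of pad_a between 0 and 0.006 m and angle between each of socket_46, socket_38, socket_30, socket_22's own z axis and vertical below 0.1 rad and linear speed of each of socket_46, socket_38, socket_30, socket_22 below 0.02 m/s and (horizontal distance between socket_38 and pad_a below 0.012 m or horizontal distance between socket_38 and pad_b below 0.012 m or horizontal distance between socket_38 and pad_c below 0.012 m or horizontal distance between socket_38 and pad_d below 0.012 m) and horizontal distance between socket_38 and loop between 0.0975 and 0.1625 m and z of socket_38 in the frame of pad_a between 0 and 0.006 m and (horizontal distance between socket_30 and pad_a below 0.012 m or horizontal distance between socket_30 and pad_b below 0.012 m or horizontal distance between socket_30 and pad_c below 0.012 m or horizontal distance between socket_30 and pad_d below 0.012 m) and horizontal distance between socket_30 and loop between 0.1625 and 0.2275 m and z of socket_30 in the frame of pad_a between 0 and 0.006 m and (horizontal distance between socket_22 and pad_a below 0.012 m or horizontal distance between socket_22 and pad_b below 0.012 m or horizontal distance between socket_22 and pad_c below 0.012 m or horizontal distance between socket_22 and pad_d below 0.012 m) and horizontal distance between socket_22 and loop between 0.2275 and 0.2925 m and z of socket_22 in the frame of pad_a between 0 and 0.006 m); the robot touches nothing.
It fails at once if a socket is knocked over (leans more than 45 degrees) (angle between any of socket_46, socket_38, socket_30, socket_22's own z axis and vertical above 0.79 rad).
It also fails if it takes over 93 s, if anything falls off the work surface, if the arm or the gripper's body presses on something with over 40 N, if the wrist force passes 120 N, or if a joint passes its speed limit or range.

## Working session

There is one attempt and no reset: what is moved stays moved. The work goes in short steps, Python scripts to look and compute and a shell command to move; the robot and the scene stay as the last step left them, time stands still between calls to the robot, and variables do not carry over. Pictures are saved under pics/ and viewed, and the job is handed in when it is done.

```bash
ls; mkdir -p pics; python3 - <<'E'
from bench import r
import cv2,json,numpy as np
s=r.sense();print(s)
for n in("top","side"):
    d=r.snapshot(n);cv2.imwrite(f"pics/{n}0.png",d["pixels"][:,:,::-1]);print(n,np.array(d["intrinsics"]).tolist(),np.array(d["extrinsics"]).round(4).tolist())
E
```

```text
pics
{'time': 0.0, 'joint_pos': array([ 6.08265067e+01,  7.51588860e+00,  8.53305662e+01, -5.83862667e-04,
        8.72596606e+01, -4.89223223e+00]), 'qd': array([ 0.01606551, -0.12517164,  0.03029854, -0.18212394,  0.07114328,
       -0.05089093]), 'joint_efforts': array([ 1.77841426e-03, -5.69414377e+01, -5.00543153e+01, -3.38093532e-04,
        1.53535686e-02,  9.25244308e-05]), 'tool_pos': array([246.43652147, 546.45320031, 230.22394323]), 'tcp_rot': array([-1.79894221e+02, -8.46869221e-03,  1.55718760e+02]), 'ft_force': array([0.0995738 , 0.57626423, 0.69055426]), 'wrist_torque': array([ 0.04834832, -0.01099879,  0.01520122]), 'finger_gap': 84.87677095184927}
top [[511.2792210004821, 0.0, 318.3400571629715], [0.0, 511.2792210004821, 241.21779361318355], [0.0, 0.0, 1.0]] [[0.0064, -0.9989, 0.0466, 483.3429], [-0.9997, -0.0052, 0.025, -5.9878], [-0.0247, -0.0468, -0.9986, 862.5225], [0.0, 0.0, 0.0, 1.0]]
side [[508.97431267424975, 0.0, 319.29707987146827], [0.0, 508.97431267424975, 239.4207574646356], [0.0, 0.0, 1.0]] [[0.9033, -0.2356, 0.3586, 263.3725], [-0.4285, -0.5399, 0.7245, -527.0444], [0.0229, -0.8081, -0.5886, 478.7723], [0.0, 0.0, 0.0, 1.0]]
```

View pics/top0.png

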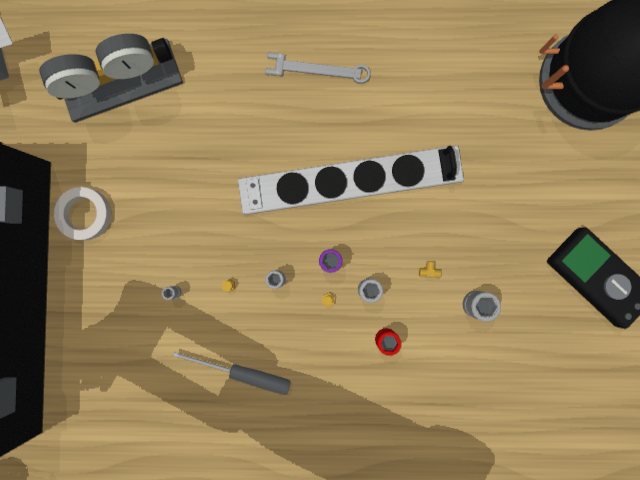

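View pics/side0.png

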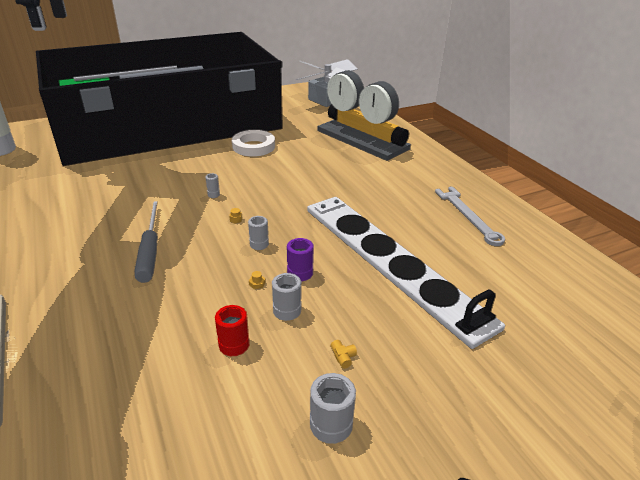

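The top view shows four grey sockets: (484,305) is the 46, (371,291) the 38, (276,280) the 30 and (171,293) the 22. The look-alikes are purple at (331,261) and red at (389,342). The pads are at (292,188), (331,182), (369,176) and (408,170). The loop is on the right at (449,163), and the plate end is on the left. Next I'll take a close crop and measure.

```bash
cat > h.py <<'E'
import numpy as np,cv2
from bench import r
def ray(d,uv):
    K=np.array(d["intrinsics"]);T=np.array(d["extrinsics"])
    v=T[:3,:3]@np.linalg.inv(K)@np.array([uv[0],uv[1],1.]);return T[:3,3],v
def atz(d,uv,z):
    o,v=ray(d,uv);return o+v*(z-o[2])/v[2]
def proj(d,p):
    K=np.array(d["intrinsics"]);T=np.array(d["extrinsics"])
    c=(np.atleast_2d(p)-T[:3,3])@T[:3,:3];c=c@K.T;return c[:,:2]/c[:,2:]
def circ(c,R,z,n=60):
    a=np.linspace(0,2*np.pi,n);return np.c_[c[0]+R*np.cos(a),c[1]+R*np.sin(a),0*a+z]
E
python3 - <<'E'
from h import *
d=r.snapshot("top");im=d["pixels"]
# pads: dark blobs
g=im.max(2)
m=(g<60).astype(np.uint8)
n,l,st,ce=cv2.connectedComponentsWithStats(m)
for i in range(1,n):
    if st[i,4]>60 and 230<ce[i,0]<480 and 130<ce[i,1]<220: print("pad",st[i],ce[i],atz(d,ce[i]-0,15)[:2].round(1))
hsv=cv2.cvtColor(im,cv2.COLOR_RGB2HSV)
sat=hsv[:,:,1]
for nm,u,v,R,h in(("46",484,305,23,58),("38",371,291,19,52),("30",276,280,15,46),("22",171,293,11,40)):
    k=((sat<45)&(np.hypot(*np.indices(sat.shape)[::-1]-np.array([u,v])[:,None,None])<28)).astype(np.uint8)
    # silhouette fit: model = hull of bottom+top circles
    ys,xs=np.nonzero(k)
    best=None
    c0=atz(d,(u,v),h)[:2]
    from scipy.optimize import minimize
    x0,x1,y0,y1=u-32,u+32,v-32,v+32
    S=8
    kk=cv2.resize(k[y0:y1,x0:x1],None,fx=S,fy=S,interpolation=cv2.INTER_NEAREST)
    def cost(c):
        P=np.r_[circ(c,R,0),circ(c,R,h)]
        q=((proj(d,P)-[x0-.5,y0-.5])*S).astype(np.float32)-.5
        M=np.zeros_like(kk);cv2.fillConvexPoly(M,cv2.convexHull(q).round().astype(np.int32),1)
        return (M!=kk).sum()/S/S
    o=minimize(cost,c0,method="Nelder-Mead",options=dict(initial_simplex=[c0,c0+[6,0],c0+[0,6]]))
    print(nm,k.sum(),o.x.round(1),o.fun)
    s=r.snapshot("side")
    print("  side top/bottom proj",proj(s,[[*o.x,h],[*o.x,0]]).round(0).tolist())
cv2.imwrite("pics/crop1.png",cv2.resize(im[130:360,150:520],None,fx=2.1,fy=2.1,interpolation=cv2.INTER_CUBIC)[:,:,::-1])
E
```

```text
pad [439 146  18  35 454] [447.58590308 163.14977974] [ 653.9 -198.8]
pad [392 155  32  31 771] [407.63683528 170.0920882 ] [ 642.1 -132.6]
pad [354 161  31  31 758] [369.07915567 175.97493404] [632.1 -68.7]
pad [315 167  31  31 754] [330.38196286 181.86737401] [622.1  -4.3]
pad [277 173  31  31 750] [292.088      187.74933333] [612.1  59.6]
46 899 [ 420.5 -246.9] 70.640625
  side top/bottom proj [[332.0, 392.0], [330.0, 426.0]]
38 470 [443.4 -69. ] 35.84375
  side top/bottom proj [[285.0, 283.0], [286.0, 312.0]]
30 295 [460.4  85.2] 29.890625
  side top/bottom proj [[257.0, 221.0], [258.0, 246.0]]
22 213 [436.8 258. ] 30.90625
  side top/bottom proj [[211.0, 176.0], [213.0, 196.0]]
```

View pics/crop1.png

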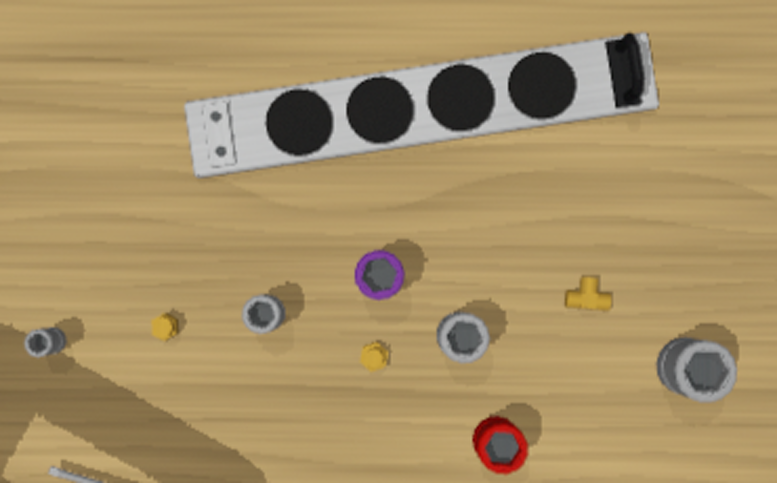

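The crop shows the four sockets standing apart from the purple and red look-alikes, with the pads clear. I'll overlay the fits in both views to check them.

```bash
cat > ov.py <<'E'
from h import *
import sys
def overlay(C,name,z0=0,regs=None):
    out=[]
    for n,(x0,y0,w,hh) in regs.items():
        d=r.snapshot(n);im=d["pixels"][:,:,::-1].copy();S=4
        im=cv2.resize(im,None,fx=S,fy=S,interpolation=cv2.INTER_CUBIC)
        for c,R,h,z in C:
            for zz in(z,z+h):
                q=((proj(d,circ(c,R,zz))+.5)*S-.5).round().astype(np.int32)
                cv2.polylines(im,[q],True,(0,255,0) if zz else (255,255,0),1)
        im=im[y0*S:(y0+hh)*S,x0*S:(x0+w)*S]
        f=min(800/im.shape[1],600/im.shape[0],1)
        cv2.imwrite(f"pics/{name}_{n}.png",cv2.resize(im,None,fx=f,fy=f))
E
python3 - <<'E'
from ov import *
C=[((420.5,-246.9),23,58,0),((443.4,-69),19,52,0),((460.4,85.2),15,46,0),((436.8,258),11,40,0)]+[(c,27,0,15) for c in((642.1,-132.6),(632.1,-68.7),(622.1,-4.3),(612.1,59.6))]
overlay(C,"o1",regs=dict(top=(150,140,360,200),side=(190,160,320,290)))
E
```

```text
(no output)
```

View pics/o1_top.png

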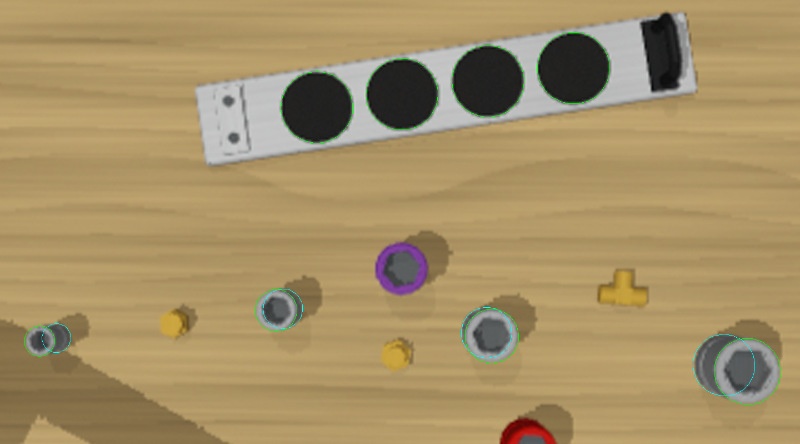

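View pics/o1_side.png

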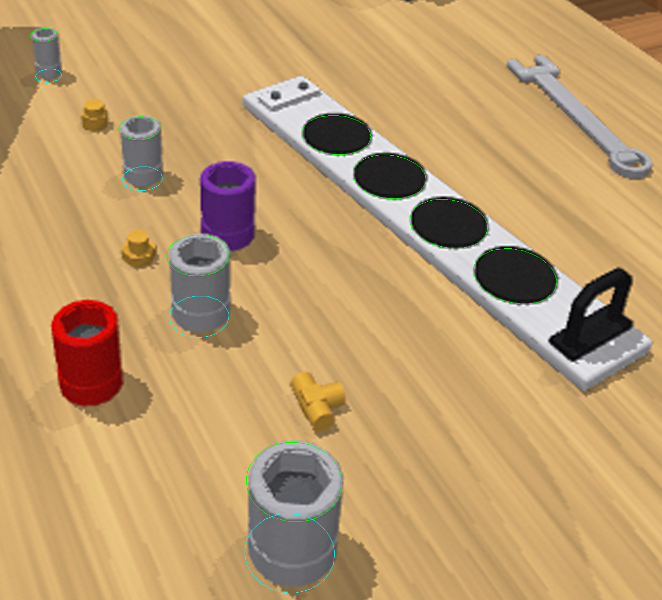

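The fits match in both views to about 1–2 mm. Taking the pads outward from the loop, the plan is 46→(642.1,-132.6), 38→(632.1,-68.7), 30→(622.1,-4.3) and 22→(612.1,59.6). I'll keep the jaws across the row at yaw 98.87° throughout.

```bash
cat > go.py <<'E'
# usage: go.py x y z  [yaw_nominal]; prints the row from measured pose to target
import sys,numpy as np
from scipy.spatial.transform import Rotation as Ro
from bench import r
x=list(map(float,sys.argv[1:]));t=np.array(x[:3]);yaw=x[3] if len(x)>3 else 98.87
R0=Ro.from_euler("xyz",[180,0,yaw],degrees=True);R1=Ro.from_euler("xyz",[180,0,98.87],degrees=True)
s=r.sense();print(s["tool_pos"].round(1),s["tcp_rot"].round(2),"gap",round(s["finger_gap"],1),"t",s["time"])
print("row",(R0.inv().apply(t-s["tool_pos"])/250).round(4),((R0.inv()*R1).as_rotvec()/np.pi).round(4))
E
python3 go.py 436.8 258 120 155.72
```

```text
[246.7 546.9 231.2] [-179.99    0.    155.72] gap 85.7 t 0.45
row [-1.1682 -0.7407  0.4448] [ 0.     -0.      0.3158]
```

```bash
python3 -m jog '[[-0.6,-0.38,0.22,0,0,0.3158],[-0.6,-0.38,0.22,0,0,0.3158],[-0.6,-0.38,0.22,0,0,0.3158],[-0.6,-0.38,0.22,0,0,0.3158],[-0.6,-0.38,0.22,0,0,0.3158],[-0.6,-0.38,0.22,0,0,0.3158],[-0.6,-0.38,0.22,0,0,0.3158],[-0.6,-0.38,0.22,0,0,0.3158],[-0.6,-0.38,0.22,0,0,0.3158]]' 1 30; python3 go.py 436.8 258 80
```

```text
time: 1.35
tool_pos: [344.4, 398.7, 176.4]
tcp_rot: [180.0, -0.0, 99.0]
ft_force: [0.7, 0.2, 0.3]
finger_gap: 85.4
[344.4 398.7 176.4] [ 1.7999e+02 -1.0000e-02  9.9050e+01] gap 85.4 t 1.35
row [-0.6131  0.2783  0.3856] [0. 0. 0.]
```

```bash
python3 -m jog '[[-0.613,0.278,0.386,0,0,0],[-0.613,0.278,0.386,0,0,0],[-0.613,0.278,0.386,0,0,0],[-0.613,0.278,0.386,0,0,0],[-0.613,0.278,0.386,0,0,0],[-0.613,0.278,0.386,0,0,0],[-0.613,0.278,0.386,0,0,0],[-0.613,0.278,0.386,0,0,0]]' 1; python3 go.py 436.8 258 10
python3 - <<'E'
from ov import *
overlay([((436.8,258),11,40,0)],"a",regs=dict(side=(130,60,200,200),top=(100,220,150,120)))
E
```

```text
time: 2.15
tool_pos: [436.9, 259.3, 80.8]
tcp_rot: [179.9, -0.0, 99.0]
ft_force: [0.6, -0.3, 0.2]
finger_gap: 85.3
[436.9 259.3  80.8] [ 1.7991e+02 -4.0000e-02  9.9000e+01] gap 85.3 t 2.15
row [-0.005  -0.0011  0.2833] [0. 0. 0.]
```

View pics/a_side.png

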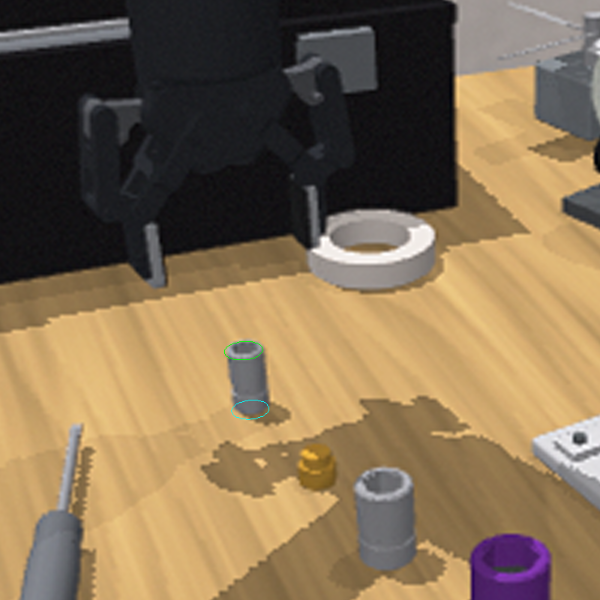

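```bash
python3 -m jog '[[-0.005,-0.001,0.15,0,0,0],[-0.005,-0.001,0.25,0,0,0],[-0.005,-0.001,0.295,0,0,0],[-0.005,-0.001,0.295,0,0,0],[-0.005,-0.001,0.295,0,0,0]]' 1; python3 -m jog '[[0,0,0,0,0,0],[0,0,0,0,0,0],[0,0,0,0,0,0],[0,0,0,0,0,0],[0,0,0,0,0,0],[0,0,0,0,0,0]]' 0.33 30; 
python3 - <<'E'
from ov import *
overlay([((436.8,258),11,40,0)],"b",regs=dict(side=(130,100,200,150),top=(120,240,150,120)))
E
```

```text
time: 2.75
tool_pos: [437.2, 257.3, 7.1]
tcp_rot: [179.9, -0.0, 98.9]
ft_force: [-0.0, -0.1, 0.1]
finger_gap: 85.1
time: 3.35
tool_pos: [436.7, 256.7, 6.1]
tcp_rot: [180.0, 0.0, 98.9]
ft_force: [-0.3, 0.5, -0.1]
finger_gap: 28.2
```

View pics/b_side.png

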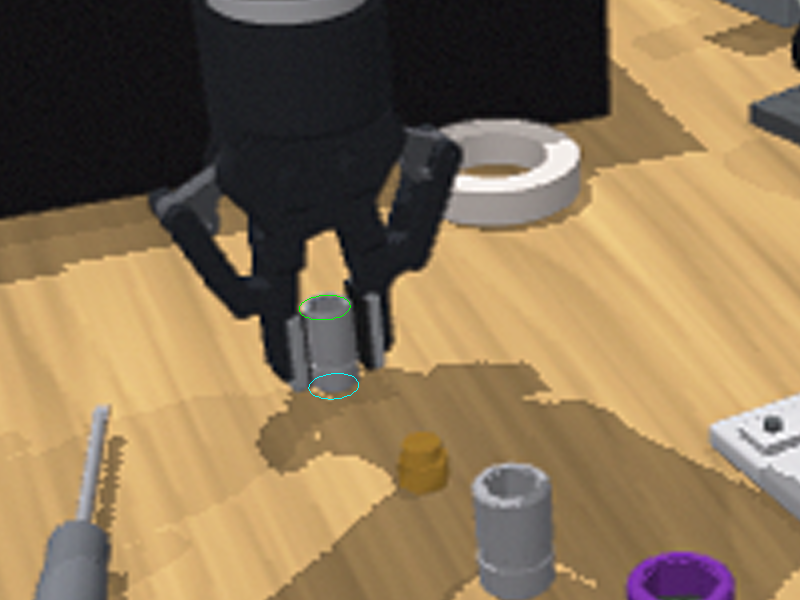

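The socket stands centred between the jaws. I'll close and lift.

```bash
python3 -m jog '[[0,0,0,0,0,0],[0,0,0,0,0,0],[0,0,0,0,0,0],[0,0,0,0,0,0],[0,0,0,0,0,0]]' 0 40;python3 go.py 436.8 258 7; python3 -m jog '[[0,0,-0.1,0,0,0],[0,0,-0.2,0,0,0],[0,0,-0.32,0,0,0],[0,0,-0.44,0,0,0],[0,0,-0.44,0,0,0]]' 0; python3 go.py 612.1 59.6 110
python3 - <<'E'
from ov import *
overlay([],"c",regs=dict(side=(130,20,240,200)))
E
```

```text
time: 3.95
tool_pos: [436.7, 256.7, 6.1]
tcp_rot: [180.0, -0.0, 98.9]
ft_force: [0.1, 0.3, 2.2]
finger_gap: 20.9
[436.7 256.7   6.1] [179.99  -0.    98.88] gap 20.9 t 3.95
row [ 0.0051  0.0011 -0.0035] [0. 0. 0.]
time: 4.45
tool_pos: [439.5, 258.0, 120.8]
tcp_rot: [179.6, -0.1, 98.9]
ft_force: [0.8, 0.6, 0.1]
finger_gap: 20.9
[439.5 258.  120.8] [ 1.7957e+02 -1.2000e-01  9.8880e+01] gap 20.9 t 4.45
row [-0.8907  0.5599  0.0433] [0. 0. 0.]
```

View pics/c_side.png

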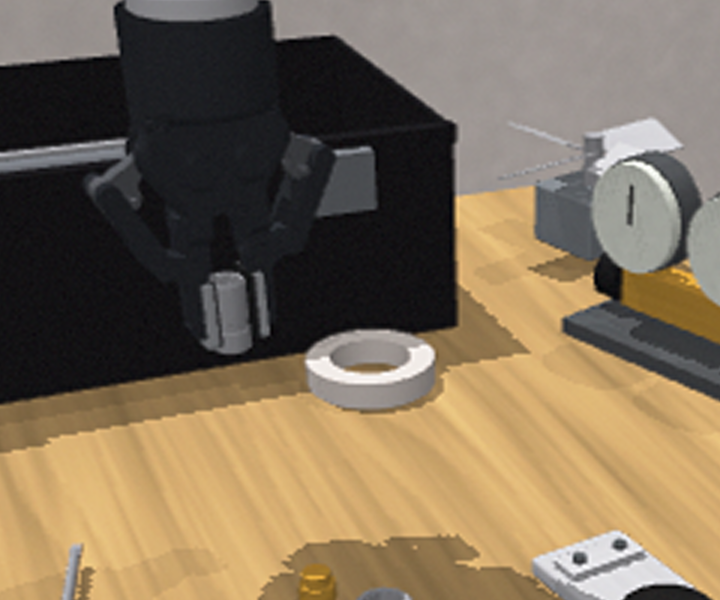

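```bash
python3 -m jog '[[-0.896,0.56,0.05,0,0,0],[-0.896,0.56,0.05,0,0,0],[-0.896,0.56,0.05,0,0,0],[-0.896,0.56,0.05,0,0,0],[-0.896,0.56,0.05,0,0,0],[-0.896,0.56,0.05,0,0,0],[-0.896,0.56,0.05,0,0,0],[-0.896,0.56,0.05,0,0,0],[-0.896,0.56,0.05,0,0,0]]'; python3 go.py 612.3 58.3 22
python3 - <<'E'
from ov import *
overlay([((612.1,59.6),27,0,15),((612.1,59.6),11,40,102)],"d",regs=dict(side=(230,80,200,150),top=(220,110,150,120)))
E
```

```text
time: 5.4
tool_pos: [608.2, 58.3, 102.7]
tcp_rot: [-179.9, -0.0, 98.9]
ft_force: [0.3, 1.0, -0.4]
finger_gap: 20.8
[608.2  58.3 102.7] [-1.799e+02 -4.000e-02  9.895e+01] gap 20.8 t 5.4
row [-0.0024  0.0161  0.3228] [0. 0. 0.]
```

View pics/d_side.png

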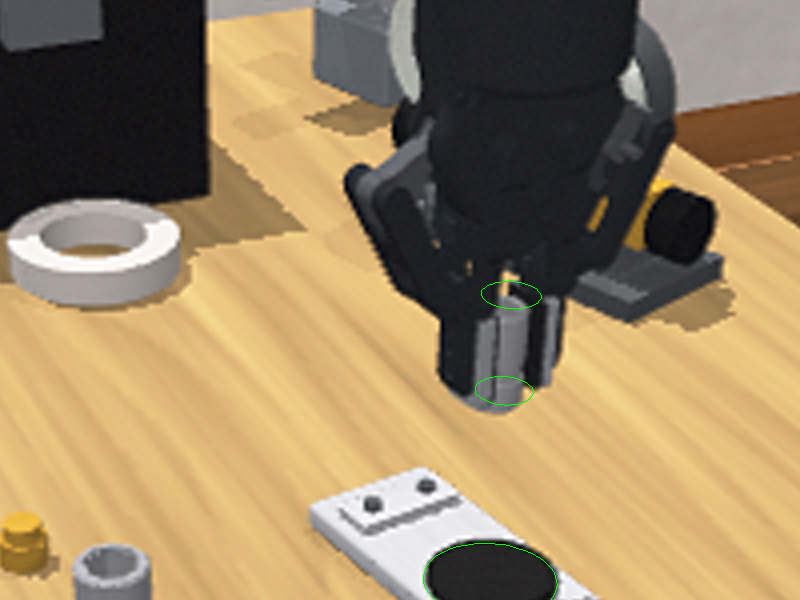

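```bash
python3 -m jog '[[-0.002,0.01,0.1,0,0,0],[-0.002,0.01,0.2,0,0,0],[-0.002,0.01,0.25,0,0,0],[-0.002,0.01,0.25,0,0,0],[-0.002,0.01,0.25,0,0,0],[-0.002,0.01,0.25,0,0,0]]'; python3 go.py 612.3 58.3 21.5
```

```text
time: 6.1
tool_pos: [613.2, 57.1, 42.8]
tcp_rot: [179.9, 0.0, 98.9]
ft_force: [0.3, 0.1, 0.0]
finger_gap: 21.3
[613.2  57.1  42.8] [1.7986e+02 2.0000e-02 9.8890e+01] gap 21.3 t 6.1
row [ 0.0054 -0.0028  0.0851] [0. 0. 0.]
```

```bash
python3 -m jog '[[0.005,-0.003,0.04,0,0,0],[0.005,-0.003,0.06,0,0,0],[0.005,-0.003,0.075,0,0,0],[0.005,-0.003,0.075,0,0,0],[0.005,-0.003,0.075,0,0,0]]'; python3 go.py 612.3 58.3 21.3
```

```text
time: 6.6
tool_pos: [611.0, 57.9, 22.1]
tcp_rot: [-180.0, -0.0, 98.9]
ft_force: [-0.1, -0.1, -1.2]
finger_gap: 20.9
[611.   57.9  22.1] [-179.98   -0.     98.87] gap 20.9 t 6.6
row [0.0007 0.0053 0.0034] [0. 0. 0.]
```

```bash
python3 -m jog '[[0.001,0.004,0.003,0,0,0],[0.001,0.004,0.004,0,0,0],[0.001,0.004,0.004,0,0,0],[0.001,0.004,0.004,0,0,0]]'
python3 - <<'E'
from ov import *
overlay([((612.1,59.6),27,0,15),((612.1,59.6),11,40,15)],"e",regs=dict(side=(250,120,200,150),top=(220,110,150,120)))
E
```

```text
time: 7.0
tool_pos: [612.1, 58.4, 21.3]
tcp_rot: [-180.0, 0.0, 98.9]
ft_force: [-0.4, 0.1, -0.9]
finger_gap: 20.8
```

View pics/e_side.png

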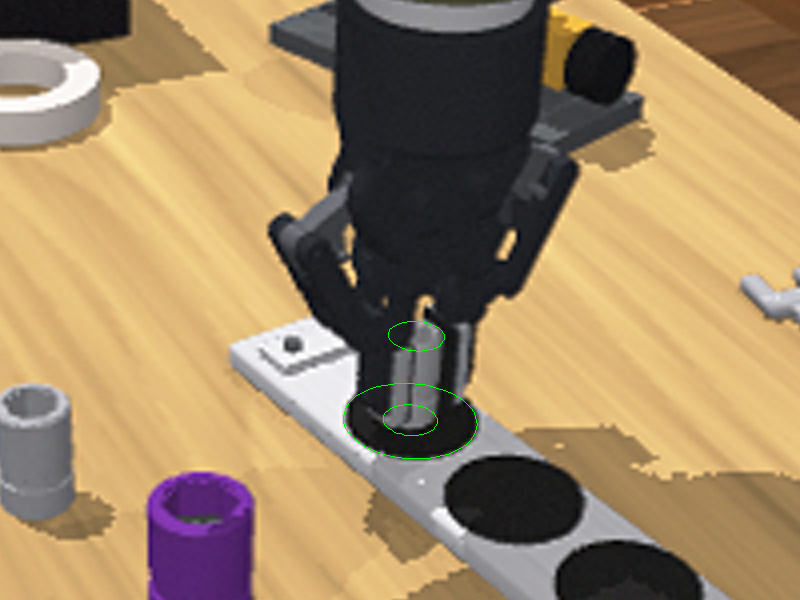

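```bash
python3 -m jog '[[0,0,0.003,0,0,0],[0,0,0.003,0,0,0],[0,0,0.003,0,0,0]]'; python3 -m jog '[[0,0,0,0,0,0],[0,0,0,0,0,0],[0,0,0,0,0,0],[0,0,0,0,0,0],[0,0,0,0,0,0],[0,0,0,0,0,0]]' 0.6; python3 -m jog '[[0,0,-0.1,0,0,0],[0,0,-0.2,0,0,0],[0,0,-0.4,0,0,0],[0,0,-0.4,0,0,0],[0,0,-0.4,0,0,0]]' 1; python3 go.py 460.4 85.2 85;python3 - <<'E'
from ov import *
overlay([((612.1,59.6),27,0,15),((612.1,59.6),11,40,15)],"f",regs=dict(side=(250,120,200,150),top=(220,110,150,120)))
E
```

```text
time: 7.4
tool_pos: [612.2, 58.4, 21.2]
tcp_rot: [180.0, 0.0, 98.9]
ft_force: [-2.9, 0.4, 6.0]
finger_gap: 20.8
time: 8.0
tool_pos: [612.1, 58.4, 20.5]
tcp_rot: [-180.0, 0.0, 98.9]
ft_force: [0.6, -0.1, -0.2]
finger_gap: 50.9
time: 8.5
tool_pos: [613.8, 58.4, 123.0]
tcp_rot: [179.7, 0.0, 98.9]
ft_force: [-0.1, -0.7, -0.5]
finger_gap: 85.3
[613.8  58.4 123. ] [1.7974e+02 4.0000e-02 9.8870e+01] gap 85.3 t 8.5
row [ 0.2004 -0.5896  0.1519] [0. 0. 0.]
```

View pics/f_side.png

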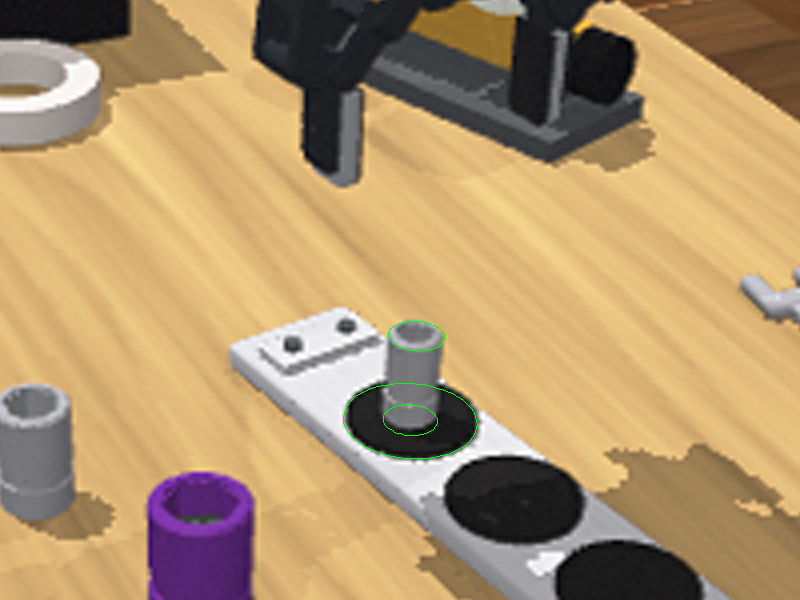

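The 22 stands centred on the pad farthest from the loop. Next is the 30.

```bash
python3 -m jog '[[0.2,-0.59,0,0,0,0],[0.2,-0.59,0,0,0,0],[0.2,-0.59,0.1,0,0,0],[0.2,-0.59,0.15,0,0,0],[0.2,-0.59,0.15,0,0,0],[0.2,-0.59,0.15,0,0,0],[0.2,-0.59,0.15,0,0,0]]' 1; python3 go.py 460.4 85.2 9
```

```text
time: 9.3
tool_pos: [460.4, 84.9, 84.2]
tcp_rot: [179.9, 0.0, 98.9]
ft_force: [0.3, 0.3, 0.7]
finger_gap: 85.1
[460.4  84.9  84.2] [1.7989e+02 1.0000e-02 9.8850e+01] gap 85.1 t 9.3
row [0.0013 0.     0.3007] [0. 0. 0.]
```

```bash
python3 -m jog '[[0.001,0,0.15,0,0,0],[0.001,0,0.25,0,0,0],[0.001,0,0.3,0,0,0],[0.001,0,0.3,0,0,0],[0.001,0,0.3,0,0,0]]' 1; python3 -m jog '[[0,0,0,0,0,0],[0,0,0,0,0,0],[0,0,0,0,0,0],[0,0,0,0,0,0],[0,0,0,0,0,0],[0,0,0,0,0,0]]' 0.44 40;python3 - <<'E'
from ov import *
overlay([((460.4,85.2),15,46,0)],"g",regs=dict(side=(160,130,200,150)))
E
```

```text
time: 9.8
tool_pos: [459.8, 85.2, 9.1]
tcp_rot: [179.9, 0.0, 98.9]
ft_force: [0.0, 1.2, 0.5]
finger_gap: 85.6
time: 10.4
tool_pos: [458.6, 85.3, 8.1]
tcp_rot: [180.0, 0.0, 98.9]
ft_force: [1.2, 0.5, -0.3]
finger_gap: 37.8
```

View pics/g_side.png

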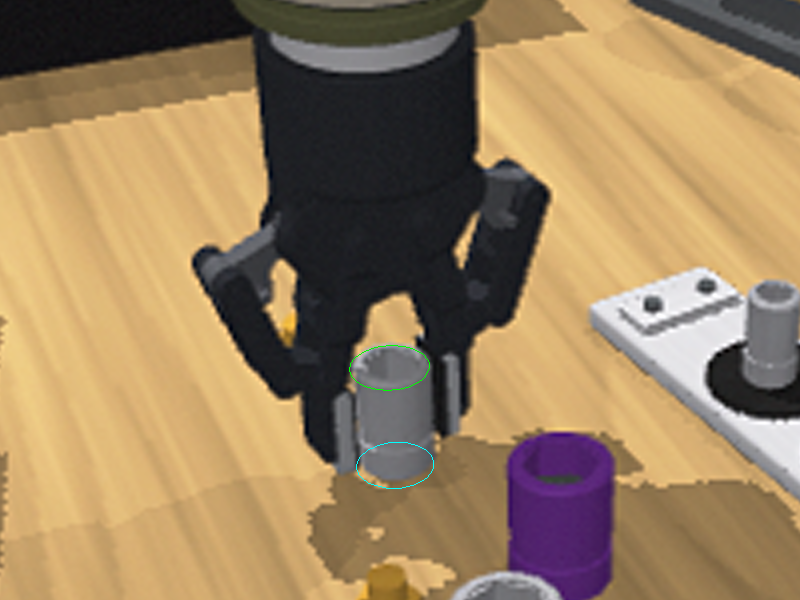

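```bash
python3 -m jog '[[0,0.006,0,0,0,0],[0,0.006,0,0,0,0],[0,0.006,0,0,0,0],[0,0.006,0,0,0,0],[0,0.006,0,0,0,0],[0,0.006,0,0,0,0]]' 0 40;  python3 -m jog '[[0,0.006,-0.1,0,0,0],[0,0.006,-0.2,0,0,0],[0,0.006,-0.32,0,0,0],[0,0.006,-0.44,0,0,0],[0,0.006,-0.44,0,0,0]]' 0; python3 go.py 622.1 -4.3 105;python3 - <<'E'
from ov import *
overlay([],"g2",regs=dict(side=(160,60,200,150)))
E
```

```text
time: 11.05
tool_pos: [460.3, 85.5, 8.2]
tcp_rot: [180.0, 0.0, 98.9]
ft_force: [1.2, 0.5, 2.2]
finger_gap: 29.2
time: 11.55
tool_pos: [464.4, 86.0, 122.4]
tcp_rot: [179.6, 0.0, 98.9]
ft_force: [0.7, 0.3, -1.3]
finger_gap: 29.2
[464.4  86.  122.4] [1.796e+02 3.000e-02 9.888e+01] gap 29.2 t 11.55
row [-0.454   0.5676  0.0698] [0. 0. 0.]
```

View pics/g2_side.png

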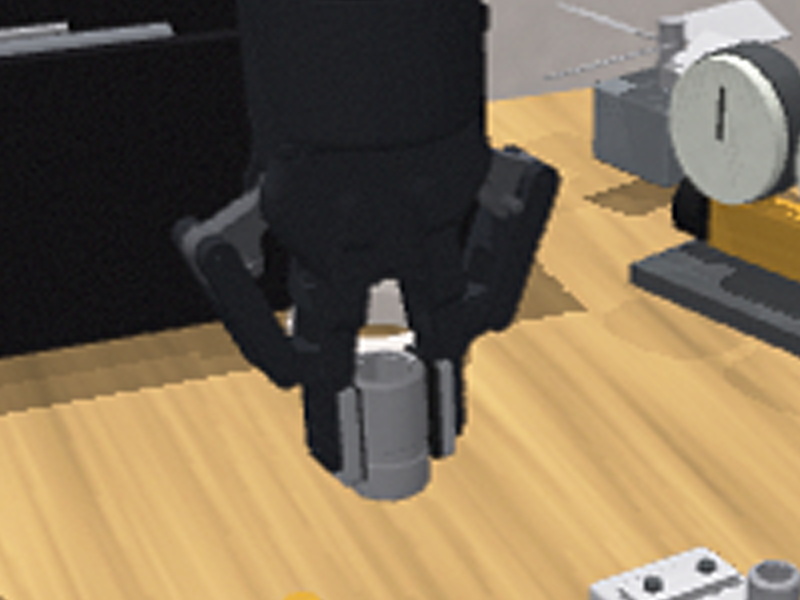

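The 30 is held upright.

```bash
python3 -m jog '[[-0.454,0.57,0.07,0,0,0],[-0.454,0.57,0.07,0,0,0],[-0.454,0.57,0.07,0,0,0],[-0.454,0.57,0.07,0,0,0],[-0.454,0.57,0.07,0,0,0],[-0.454,0.57,0.07,0,0,0],[-0.454,0.57,0.07,0,0,0],[-0.454,0.57,0.07,0,0,0]]'; python3 go.py 622.1 -4.3 45
```

```text
time: 12.4
tool_pos: [618.8, -3.6, 100.2]
tcp_rot: [-180.0, -0.0, 98.9]
ft_force: [-0.3, -0.5, -1.2]
finger_gap: 29.2
[618.8  -3.6 100.2] [-1.7995e+02 -2.0000e-02  9.8920e+01] gap 29.2 t 12.4
row [-0.0047  0.0125  0.221 ] [0. 0. 0.]
```

```bash
python3 -m jog '[[-0.004,0.01,0.1,0,0,0],[-0.004,0.01,0.18,0,0,0],[-0.004,0.01,0.22,0,0,0],[-0.004,0.01,0.22,0,0,0],[-0.004,0.01,0.22,0,0,0],[-0.004,0.01,0.22,0,0,0]]'; python3 go.py 622.1 -4.3 23.2
```

```text
time: 13.0
tool_pos: [623.5, -5.0, 47.2]
tcp_rot: [179.9, 0.0, 98.9]
ft_force: [0.4, -0.6, -1.5]
finger_gap: 29.1
[623.5  -5.   47.2] [1.7986e+02 3.0000e-02 9.8890e+01] gap 29.1 t 13.0
row [ 0.0036 -0.0052  0.096 ] [0. 0. 0.]
```

```bash
python3 -m jog '[[0.003,-0.003,0.05,0,0,0],[0.003,-0.003,0.075,0,0,0],[0.003,-0.003,0.09,0,0,0],[0.003,-0.003,0.09,0,0,0],[0.003,-0.003,0.09,0,0,0],[0.003,-0.003,0.09,0,0,0]]'; python3 go.py 622.1 -4.3 23.2
```

```text
time: 13.6
tool_pos: [621.4, -4.4, 23.2]
tcp_rot: [-180.0, -0.0, 98.9]
ft_force: [-4.0, 0.9, 4.9]
finger_gap: 29.3
[621.4  -4.4  23.2] [-1.7997e+02 -1.0000e-02  9.8880e+01] gap 29.3 t 13.6
row [-0.0001  0.0026  0.0001] [0. 0. 0.]
```

Contact is felt at the expected height, so I'll release.

```bash
python3 -m jog '[[0,0,0,0,0,0],[0,0,0,0,0,0],[0,0,0,0,0,0],[0,0,0,0,0,0],[0,0,0,0,0,0],[0,0,0,0,0,0]]' 0.7; python3 -m jog '[[0,0,-0.1,0,0,0],[0,0,-0.2,0,0,0],[0,0,-0.4,0,0,0],[0,0,-0.4,0,0,0],[0,0,-0.4,0,0,0]]' 1; python3 go.py 443.4 -69 90;python3 - <<'E'
from ov import *
overlay([((622.1,-4.3),27,0,15),((622.1,-4.3),15,46,15)],"h",regs=dict(side=(250,120,200,150)))
E
```

```text
time: 14.2
tool_pos: [621.6, -4.4, 23.0]
tcp_rot: [-180.0, -0.0, 98.9]
ft_force: [0.1, -0.1, 0.2]
finger_gap: 60.0
time: 14.7
tool_pos: [623.3, -4.5, 125.5]
tcp_rot: [179.7, 0.1, 98.9]
ft_force: [-0.4, 0.5, -1.0]
finger_gap: 85.8
[623.3  -4.5 125.5] [1.7974e+02 7.0000e-02 9.8880e+01] gap 85.8 t 14.7
row [-0.1438 -0.7507  0.142 ] [0. 0. 0.]
```

View pics/h_side.png

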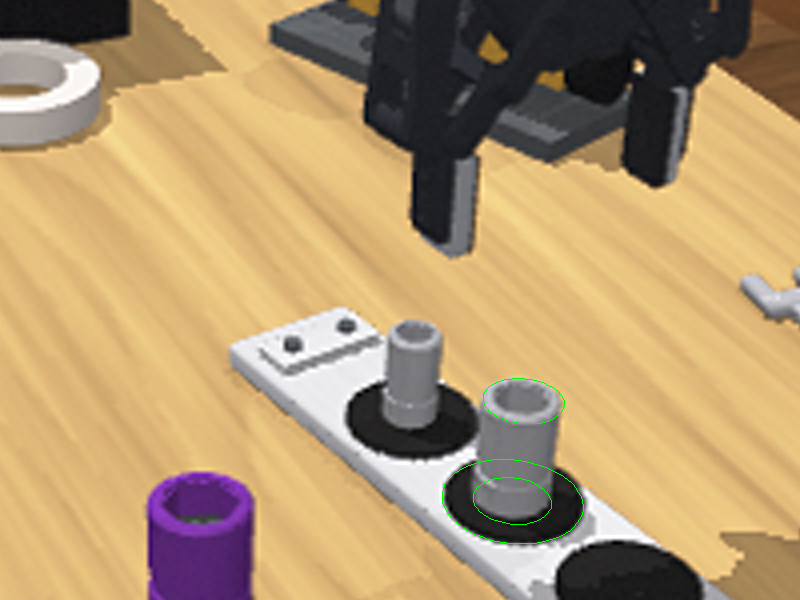

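The 30 is centred. The next one, the 38, has look-alikes close by, so I'll check the finger clearance first.

```bash
python3 - <<'E'
from h import *
d=r.snapshot("top")
print(d["pixels"].shape)
hsv=cv2.cvtColor(d["pixels"],cv2.COLOR_RGB2HSV)
from numpy import *
c=array([443.4,-69]);ty=array([.988,.154]);tx=array([-.154,.988])
for n,uv in(("purple",(331,261)),("red",(389,342.5))):
    p=atz(d,uv,52)[:2];q=p-c;print(n,p.round(1),"along jaws",(q@ty).round(1),"lateral",(q@tx).round(1))
E
python3 -m jog '[[-0.143,-0.75,0,0,0,0],[-0.143,-0.75,0,0,0,0],[-0.143,-0.75,0.08,0,0,0],[-0.143,-0.75,0.14,0,0,0],[-0.143,-0.75,0.14,0,0,0],[-0.143,-0.75,0.14,0,0,0],[-0.143,-0.75,0.14,0,0,0],[-0.143,-0.75,0.14,0,0,0]]' 1; python3 go.py 443.4 -69 9
```

```text
(480, 640, 3)
purple [489.9  -6. ] along jaws 55.7 lateral 55.1
red [362.8 -97.5] along jaws -84.0 lateral -15.8
time: 15.6
tool_pos: [443.7, -68.7, 89.1]
tcp_rot: [179.9, 0.0, 98.9]
ft_force: [-0.7, 0.1, -0.6]
finger_gap: 85.5
[443.7 -68.7  89.1] [1.7988e+02 5.0000e-02 9.8910e+01] gap 85.5 t 15.6
row [-0.0009 -0.0012  0.3205] [0. 0. 0.]
```

The red look-alike is only about 8 mm from where the rear finger would open, so for this pick I'll turn the jaws 25° away from it.

```bash
python3 -m jog '[[0,0,0,0,0,0.14],[0,0,0,0,0,0.14],[0,0,0,0,0,0.14],[0,0,0,0,0,0.14],[0,0,0,0,0,0.14],[0,0,0,0,0,0.14]]' 0.8; python3 go.py 443.4 -69 9 73.67; python3 - <<'E'
from ov import *
overlay([((443.4,-69),19,52,0)],"i",regs=dict(side=(160,150,240,200)))
E
```

```text
time: 16.2
tool_pos: [442.4, -68.6, 88.3]
tcp_rot: [180.0, -0.0, 73.9]
ft_force: [-0.9, 1.0, -0.1]
finger_gap: 68.3
[442.4 -68.6  88.3] [179.97  -0.    73.89] gap 68.3 t 16.2
row [-0.0005  0.0042  0.3173] [ 0.    0.   -0.14]
```

View pics/i_side.png

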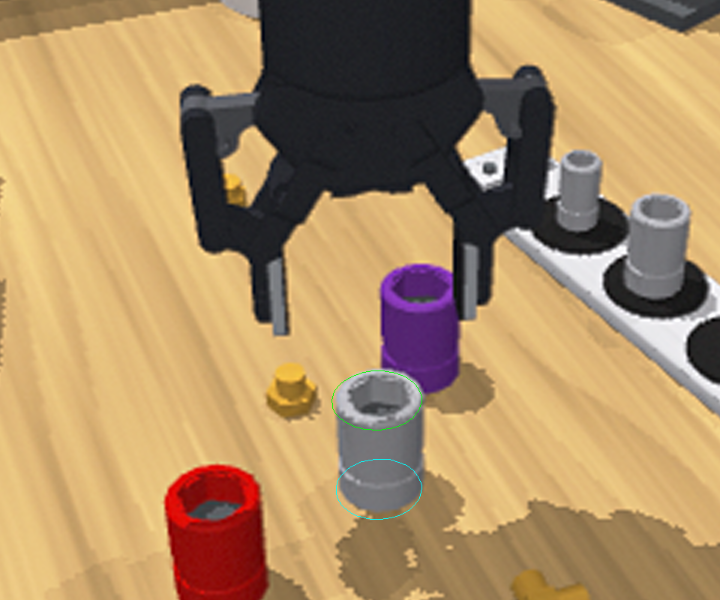

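```bash
python3 -m jog '[[0,0.004,0.1,0,0,0],[0,0.004,0.2,0,0,0],[0,0.004,0.27,0,0,0],[0,0.004,0.315,0,0,0],[0,0.004,0.315,0,0,0],[0,0.004,0.315,0,0,0]]' 0.8; python3 go.py 443.4 -69 9 73.67; python3 - <<'E'
from ov import *
overlay([((443.4,-69),19,52,0)],"j",regs=dict(side=(160,150,240,200),top=(300,210,120,150)))
E
```

```text
time: 16.85
tool_pos: [443.2, -69.0, 9.8]
tcp_rot: [180.0, -0.0, 73.7]
ft_force: [0.2, 0.4, 0.3]
finger_gap: 68.3
[443.2 -69.    9.8] [179.98  -0.    73.71] gap 68.3 t 16.85
row [0.0003 0.0007 0.0032] [ 0.    0.   -0.14]
```

View pics/j_side.png

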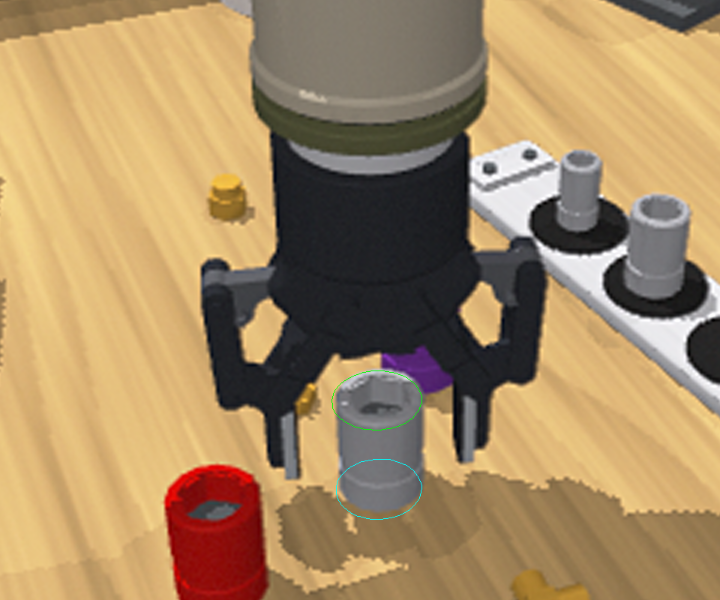

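```bash
python3 -m jog '[[0,0,0,0,0,0],[0,0,0,0,0,0],[0,0,0,0,0,0],[0,0,0,0,0,0],[0,0,0,0,0,0],[0,0,0,0,0,0],[0,0,0,0,0,0],[0,0,0,0,0,0]]' 0 40; python3 go.py 443.4 -69 9 73.67; python3 -m jog '[[0,0,-0.1,0,0,0],[0,0,-0.2,0,0,0],[0,0,-0.32,0,0,0],[0,0,-0.44,0,0,-0.05],[0,0,-0.44,0,0,-0.09],[0,0,-0.44,0,0,-0.14],[0,0,-0.44,0,0,-0.14],[0,0,-0.44,0,0,-0.14]]' 0; python3 go.py 632.1 -68.7 105;python3 - <<'E'
from ov import *
overlay([],"k",regs=dict(side=(160,80,240,200)))
E
```

```text
time: 17.75
tool_pos: [443.6, -69.1, 10.2]
tcp_rot: [179.9, -0.0, 73.7]
ft_force: [-1.5, -0.1, 6.2]
finger_gap: 37.8
[443.6 -69.1  10.2] [179.92  -0.    73.68] gap 37.8 t 17.75
row [ 0.0003 -0.0008  0.0048] [ 0.    0.   -0.14]
time: 18.55
tool_pos: [442.4, -68.8, 118.9]
tcp_rot: [-180.0, -0.0, 98.6]
ft_force: [-0.7, -0.9, -1.6]
finger_gap: 37.4
[442.4 -68.8 118.9] [-1.7996e+02 -2.0000e-02  9.8640e+01] gap 37.4 t 18.55
row [-0.1165  0.7496  0.0555] [0. 0. 0.]
```

View pics/k_side.png

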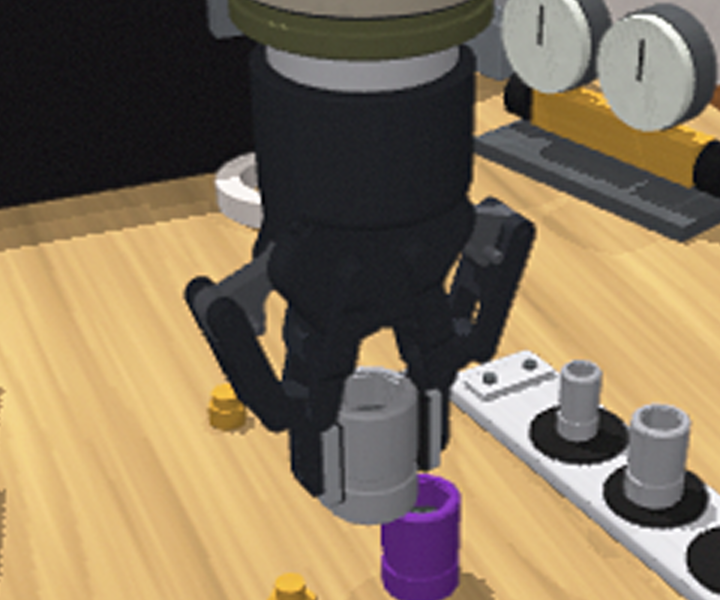

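The 38 is held, and the purple and red ones are undisturbed. Moving to the second pad.

```bash
python3 -m jog '[[-0.116,0.755,0.03,0,0,0],[-0.116,0.755,0.03,0,0,0],[-0.116,0.755,0.03,0,0,0],[-0.116,0.755,0.03,0,0,0],[-0.116,0.755,0.03,0,0,0],[-0.116,0.755,0.03,0,0,0],[-0.116,0.755,0.03,0,0,0],[-0.116,0.755,0.03,0,0,0]]'; python3 -m jog '[[0,0,0.1,0,0,0],[0,0,0.2,0,0,0],[0,0,0.24,0,0,0],[0,0,0.24,0,0,0],[0,0,0.24,0,0,0],[0,0,0.24,0,0,0]]';python3 go.py 632.1 -68.7 25
```

```text
time: 19.4
tool_pos: [633.1, -68.5, 112.4]
tcp_rot: [180.0, 0.0, 98.8]
ft_force: [-0.1, -0.4, -2.0]
finger_gap: 37.4
time: 20.0
tool_pos: [635.0, -68.7, 53.9]
tcp_rot: [179.8, 0.1, 98.9]
ft_force: [-0.3, -0.4, -1.3]
finger_gap: 37.4
[635.  -68.7  53.9] [1.7984e+02 6.0000e-02 9.8870e+01] gap 37.4 t 20.0
row [ 0.0018 -0.0115  0.1155] [0. 0. 0.]
```

```bash
python3 -m jog '[[0.001,-0.009,0.05,0,0,0],[0.001,-0.009,0.085,0,0,0],[0.001,-0.009,0.1,0,0,0],[0.001,-0.009,0.1,0,0,0],[0.001,-0.009,0.1,0,0,0],[0.001,-0.009,0.1,0,0,0]]';python3 go.py 632.1 -68.7 25
```

```text
time: 20.6
tool_pos: [631.5, -68.5, 26.6]
tcp_rot: [-180.0, -0.0, 98.9]
ft_force: [-0.6, -0.3, -1.8]
finger_gap: 37.1
[631.5 -68.5  26.6] [-179.99   -0.     98.87] gap 37.1 t 20.6
row [-0.001   0.0022  0.0063] [0. 0. 0.]
```

```bash
python3 -m jog '[[-0.001,0.002,0.003,0,0,0],[-0.001,0.002,0.006,0,0,0],[-0.001,0.002,0.006,0,0,0],[-0.001,0.002,0.006,0,0,0]]';python3 -m jog '[[0,0,0,0,0,0],[0,0,0.002,0,0,0],[0,0,0.002,0,0,0],[0,0,0.002,0,0,0]]'
```

```text
time: 21.0
tool_pos: [632.1, -68.8, 25.3]
tcp_rot: [180.0, 0.0, 98.9]
ft_force: [0.7, 1.0, -2.4]
finger_gap: 37.1
time: 21.4
tool_pos: [632.1, -68.7, 25.3]
tcp_rot: [180.0, 0.0, 98.9]
ft_force: [-3.5, -0.0, 5.3]
finger_gap: 37.2
```

```bash
python3 -m jog '[[0,0,0,0,0,0],[0,0,0,0,0,0],[0,0,0,0,0,0],[0,0,0,0,0,0],[0,0,0,0,0,0],[0,0,0,0,0,0]]' 0.8; python3 -m jog '[[0,0,-0.1,0,0,0],[0,0,-0.2,0,0,0],[0,0,-0.42,0,0,0],[0,0,-0.42,0,0,0],[0,0,-0.42,0,0,0]]' 1; python3 go.py 420.5 -246.9 90;python3 - <<'E'
from ov import *
overlay([((632.1,-68.7),27,0,15),((632.1,-68.7),19,52,15)],"l",regs=dict(side=(250,120,280,210)))
E
```

```text
time: 22.0
tool_pos: [632.1, -68.7, 24.8]
tcp_rot: [180.0, 0.0, 98.9]
ft_force: [0.2, -0.3, 0.5]
finger_gap: 68.3
time: 22.5
tool_pos: [634.1, -69.1, 133.0]
tcp_rot: [179.7, 0.1, 98.9]
ft_force: [0.8, -0.4, -0.1]
finger_gap: 85.2
[634.1 -69.1 133. ] [1.7969e+02 1.1000e-01 9.8880e+01] gap 85.2 t 22.5
row [-0.5709 -0.9539  0.1721] [0. 0. 0.]
```

View pics/l_side.png

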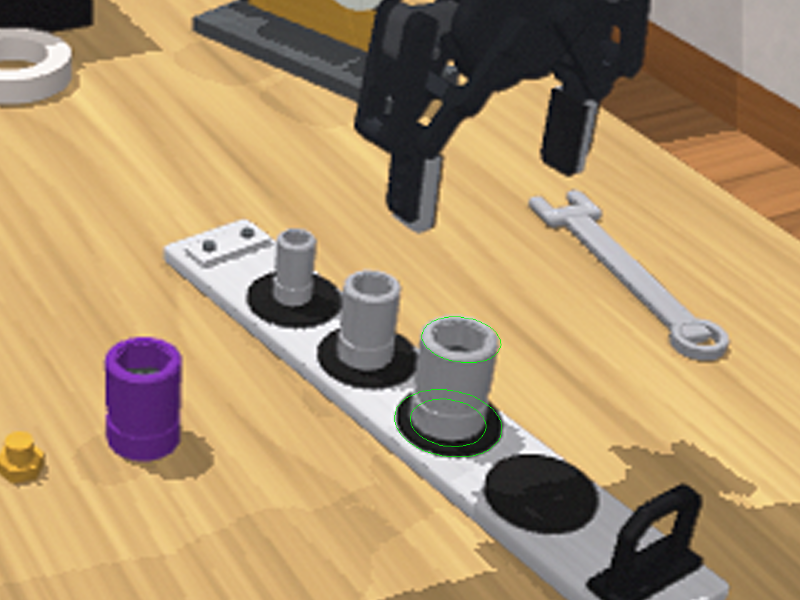

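The 38 is centred. Last is the 46.

```bash
python3 -m jog '[[-0.57,-0.95,0,0,0,0],[-0.57,-0.95,0,0,0,0],[-0.57,-0.95,0,0,0,0],[-0.57,-0.95,0.1,0,0,0],[-0.57,-0.95,0.14,0,0,0],[-0.57,-0.95,0.14,0,0,0],[-0.57,-0.95,0.14,0,0,0],[-0.57,-0.95,0.14,0,0,0],[-0.57,-0.95,0.14,0,0,0],[-0.57,-0.95,0.14,0,0,0]]' 1; python3 go.py 420.5 -246.9 12;python3 - <<'E'
from ov import *
overlay([((420.5,-246.9),23,58,0)],"m",regs=dict(side=(230,270,240,200),top=(400,220,160,140)))
E
```

```text
time: 23.55
tool_pos: [420.2, -245.5, 94.8]
tcp_rot: [180.0, -0.0, 99.0]
ft_force: [0.3, 0.3, -0.2]
finger_gap: 85.0
[ 420.2 -245.5   94.8] [ 1.7999e+02 -1.0000e-02  9.8950e+01] gap 85.0 t 23.55
row [-0.0056  0.0004  0.3312] [0. 0. 0.]
```

View pics/m_side.png

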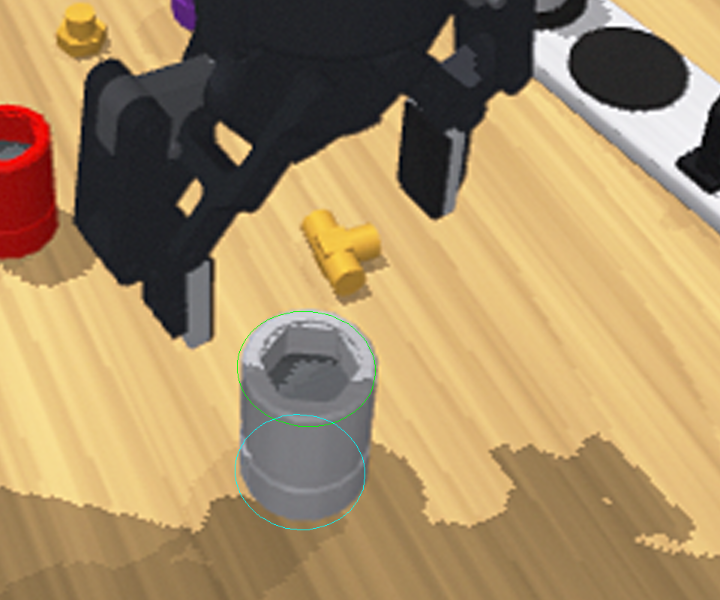

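```bash
python3 -m jog '[[0,0,0.1,0,0,0],[0,0,0.2,0,0,0],[0,0,0.28,0,0,0],[0,0,0.325,0,0,0],[0,0,0.325,0,0,0],[0,0,0.325,0,0,0]]' 1;  python3 -m jog '[[0,0,0,0,0,0],[0,0,0,0,0,0],[0,0,0,0,0,0],[0,0,0,0,0,0],[0,0,0,0,0,0]]' 0.65 40;python3 - <<'E'
from ov import *
overlay([((420.5,-246.9),23,58,0)],"n",regs=dict(side=(230,270,240,200),top=(400,220,160,140)))
E
```

```text
time: 24.25
tool_pos: [419.9, -246.2, 14.2]
tcp_rot: [180.0, 0.0, 98.9]
ft_force: [-0.6, 1.0, 0.9]
finger_gap: 85.5
time: 24.75
tool_pos: [419.5, -246.3, 13.8]
tcp_rot: [180.0, 0.0, 98.9]
ft_force: [-0.3, 0.5, -0.2]
finger_gap: 55.4
```

View pics/n_side.png

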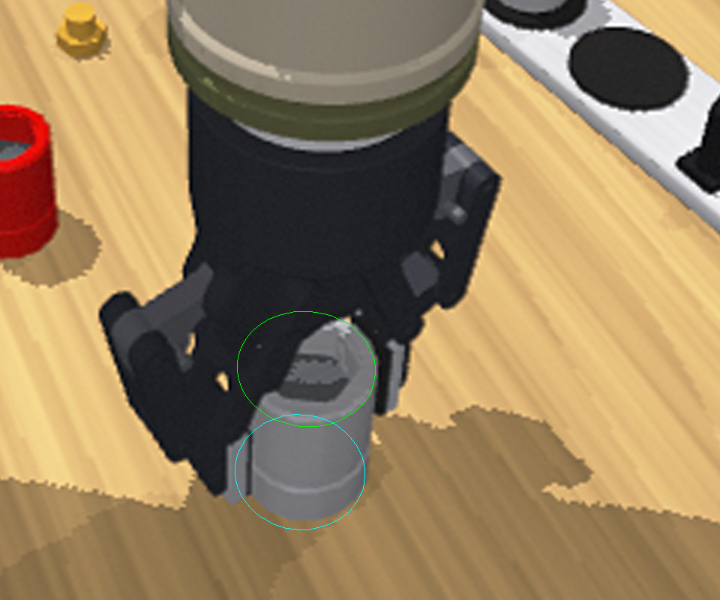

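```bash
python3 -m jog '[[0,0.004,0,0,0,0],[0,0.004,0,0,0,0],[0,0.004,0,0,0,0],[0,0.004,0,0,0,0],[0,0.004,0,0,0,0],[0,0.004,0,0,0,0]]' 0 50; python3 go.py 420 -246 14; python3 -m jog '[[0,0,-0.1,0,0,0],[0,0,-0.2,0,0,0],[0,0,-0.32,0,0,0],[0,0,-0.46,0,0,0],[0,0,-0.46,0,0,0],[0,0,-0.46,0,0,0]]' 0; python3 go.py 642.1 -132.6 120;python3 - <<'E'
from ov import *
overlay([],"o",regs=dict(side=(200,150,280,220)))
E
```

```text
time: 25.45
tool_pos: [420.7, -246.2, 13.8]
tcp_rot: [180.0, 0.0, 98.9]
ft_force: [0.5, 0.6, 5.0]
finger_gap: 44.8
[ 420.7 -246.2   13.8] [1.7997e+02 2.0000e-02 9.8870e+01] gap 44.8 t 25.45
row [ 0.0011 -0.0026 -0.0006] [0. 0. 0.]
time: 26.05
tool_pos: [420.4, -246.1, 128.4]
tcp_rot: [180.0, 0.0, 98.9]
ft_force: [-0.9, -0.5, -3.7]
finger_gap: 44.9
[ 420.4 -246.1  128.4] [1.7998e+02 2.0000e-02 9.8870e+01] gap 44.9 t 26.05
row [0.3116 0.9463 0.0335] [0. 0. 0.]
```

View pics/o_side.png

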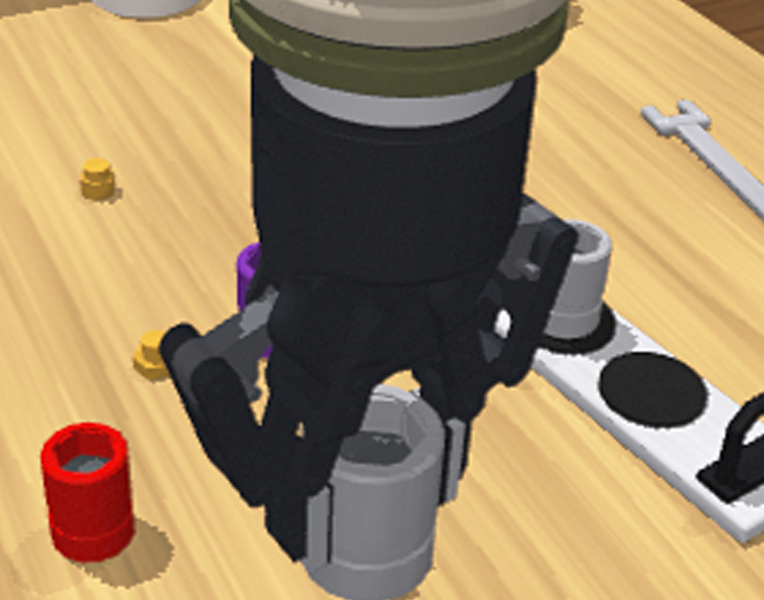

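```bash
python3 -m jog '[[0.312,0.94,0.02,0,0,0],[0.312,0.94,0.02,0,0,0],[0.312,0.94,0.02,0,0,0],[0.312,0.94,0.02,0,0,0],[0.312,0.94,0.02,0,0,0],[0.312,0.94,0.02,0,0,0],[0.312,0.94,0.02,0,0,0],[0.312,0.94,0.02,0,0,0],[0.312,0.94,0.02,0,0,0]]'; python3 go.py 642.1 -132.6 50; python3 -m jog '[[0,0,0.1,0,0,0],[0,0,0.2,0,0,0],[0,0,0.25,0,0,0],[0,0,0.25,0,0,0],[0,0,0.25,0,0,0],[0,0,0.25,0,0,0]]';python3 go.py 642.1 -132.6 28.8;python3 - <<'E'
from ov import *
overlay([((642.1,-132.6),27,0,15)],"p",regs=dict(side=(300,150,240,200)))
E
```

```text
time: 27.0
tool_pos: [639.3, -133.5, 123.1]
tcp_rot: [-179.9, -0.0, 98.8]
ft_force: [-0.3, 0.5, -3.3]
finger_gap: 45.0
[ 639.3 -133.5  123.1] [-1.7994e+02 -1.0000e-02  9.8800e+01] gap 45.0 t 27.0
row [0.0016 0.0115 0.2922] [0. 0. 0.]
time: 27.6
tool_pos: [641.7, -133.2, 63.1]
tcp_rot: [179.8, 0.1, 98.9]
ft_force: [-0.0, -0.4, -2.7]
finger_gap: 45.1
[ 641.7 -133.2   63.1] [1.7985e+02 7.0000e-02 9.8850e+01] gap 45.1 t 27.6
row [0.0022 0.0021 0.1371] [0. 0. 0.]
```

View pics/p_side.png

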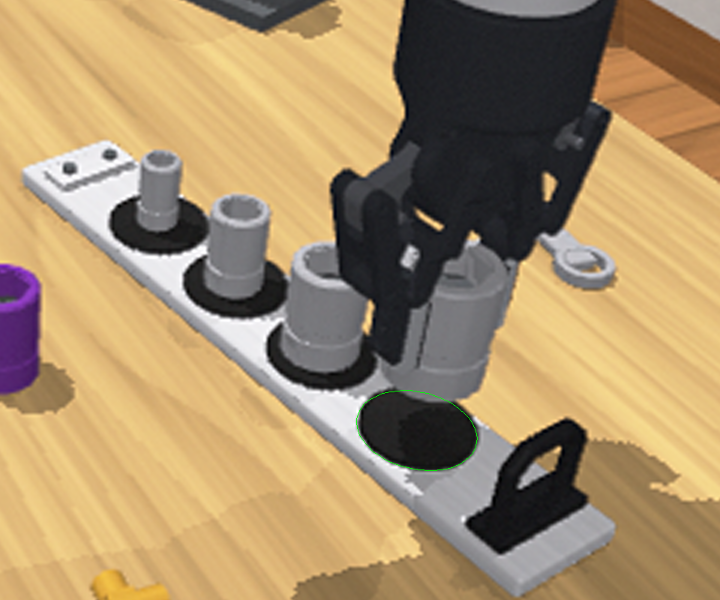

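```bash
python3 -m jog '[[0.002,0.007,0.06,0,0,0],[0.002,0.007,0.1,0,0,0],[0.002,0.007,0.122,0,0,0],[0.002,0.007,0.122,0,0,0],[0.002,0.007,0.122,0,0,0],[0.002,0.007,0.122,0,0,0]]';python3 go.py 642.1 -132.6 28.8
```

```text
time: 28.25
tool_pos: [642.0, -131.8, 30.1]
tcp_rot: [-180.0, -0.0, 98.9]
ft_force: [0.3, 0.3, -2.3]
finger_gap: 44.8
[ 642.  -131.8   30.1] [-1.7998e+02 -1.0000e-02  9.8880e+01] gap 44.8 t 28.25
row [-0.003  -0.0002  0.0052] [0. 0. 0.]
```

```bash
python3 -m jog '[[-0.003,0,0.003,0,0,0],[-0.003,0,0.005,0,0,0],[-0.003,0,0.005,0,0,0],[-0.003,0,0.005,0,0,0]]'; python3 -m jog '[[0,0,0.001,0,0,0],[0,0,0.002,0,0,0],[0,0,0.002,0,0,0],[0,0,0.002,0,0,0]]'
```

```text
time: 28.65
tool_pos: [642.3, -132.7, 29.3]
tcp_rot: [180.0, 0.0, 98.9]
ft_force: [0.4, -0.8, -3.6]
finger_gap: 45.0
time: 29.05
tool_pos: [642.4, -132.7, 28.9]
tcp_rot: [180.0, 0.0, 98.9]
ft_force: [-0.2, 0.6, -2.8]
finger_gap: 44.7
```

```bash
python3 -m jog '[[0,0,0.001,0,0,0],[0,0,0.003,0,0,0],[0,0,0.003,0,0,0],[0,0,0.003,0,0,0]]'
```

```text
time: 29.45
tool_pos: [642.4, -132.7, 28.8]
tcp_rot: [180.0, 0.0, 98.9]
ft_force: [-3.8, 1.4, 5.1]
finger_gap: 45.0
```

Contact. I'll release, retreat and check.

```bash
python3 -m jog '[[0,0,0,0,0,0],[0,0,0,0,0,0],[0,0,0,0,0,0],[0,0,0,0,0,0],[0,0,0,0,0,0],[0,0,0,0,0,0]]' 0.95; python3 -m jog '[[0,0,-0.1,0,0,0],[0,0,-0.2,0,0,0],[0,0,-0.45,0,0,0],[0,0,-0.6,0,0,0],[0,0,-0.6,0,0,0],[0,0,-0.6,0,0,0]]' 1;  python3 -m jog '[[0,-0.8,0,0,0,0],[0,-0.8,0,0,0,0],[0,-0.8,0,0,0,0],[0,-0.8,0,0,0,0],[0,-0.8,0,0,0,0],[0,-0.8,0,0,0,0],[0,-0.8,0,0,0,0]]';python3 - <<'E'
from ov import *
P=[(642.1,-132.6),(632.1,-68.7),(622.1,-4.3),(612.1,59.6)]
C=[(p,27,0,15) for p in P]+[(p,R,h,15) for p,(R,h) in zip(P,((23,58),(19,52),(15,46),(11,40)))]
overlay(C,"z",regs=dict(side=(280,160,240,200),top=(230,130,250,100)))
E
```

```text
time: 30.05
tool_pos: [642.3, -132.7, 28.0]
tcp_rot: [180.0, 0.0, 98.9]
ft_force: [-0.5, 0.8, -0.3]
finger_gap: 81.5
time: 30.65
tool_pos: [643.8, -133.1, 180.9]
tcp_rot: [179.7, 0.1, 98.9]
ft_force: [0.1, -0.2, -0.1]
finger_gap: 85.5
time: 31.35
tool_pos: [445.3, -163.6, 177.8]
tcp_rot: [180.0, -0.0, 98.9]
ft_force: [-0.1, -0.5, -0.1]
finger_gap: 85.6
```

View pics/z_side.png

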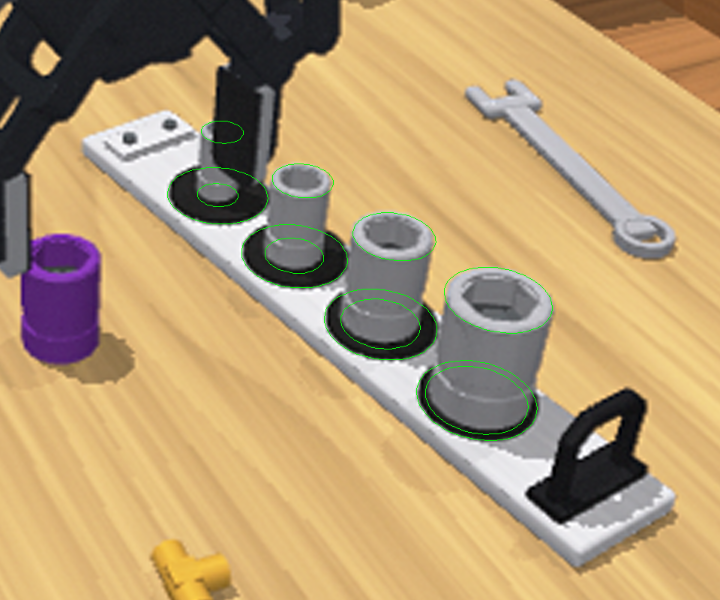

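View pics/z_top.png

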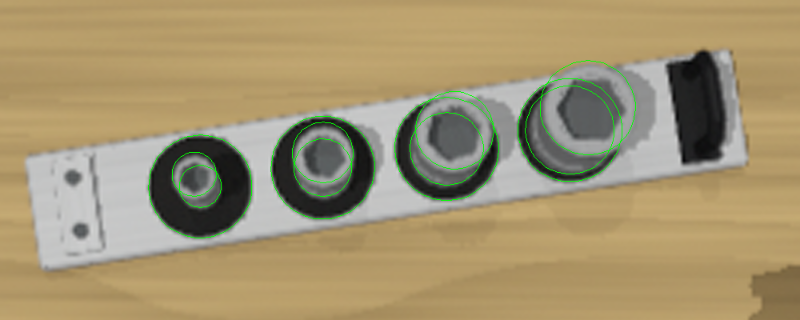

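Both views show all four sockets upright on their pads and within about 2–3 mm of centre, in the order 46, 38, 30, 22 from the loop. The arm is clear.

```bash
python3 -c "
from bench import r
print(r.hand_in())"
```

```text
the job is handed in; nothing more can be done
None
```

The four sockets are back on the rail in size order from the carry loop: 46, 38, 30, 22. I handed the job in at about 31.5 s of the 93 s allowed, and no verdict was reported.

- **Last checks:** the top and side overlays after release showed every socket upright on its own pad and centred to about 2–3 mm, against the 12 mm limit. In the side view a finger partly hid the 22, but the picture taken just after it was placed, and the final top view, show it standing.
- **Forces and clearance:** wrist force readings never exceeded about 8 N. The gripper was open and clear of everything before hand-in.
- **Look-alikes:** I never touched the purple or red one. I turned the jaws 25° when picking up the 38 to stay clear of the red one.
- **Disagreement:** the two cameras differed by about 2 mm on positions, and the finger gap read about 1 mm below the true diameters. Neither changes the result.

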